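Snap the cap onto the nutmeg jar

TASK

Two spice jars stand open on the kitchen table: one holds a whole nutmeg, the other has a long cinnamon stick standing out of its mouth. Pick up the loose black snap cap and press it straight down onto the jar with the nutmeg until it clicks, then keep pressing: finish with the gripper still on the cap, holding it pushed down firmly against the jar's rim. Keep that jar upright where it stands, and leave the cinnamon jar and all the other kitchen things alone.

Things in the scene. Friction and masses are not known exactly. Their poses are not given: they have to be found in the camera images.
- cap: the loose snap cap: round black plastic, ribbed side 54 mm across, 24 mm tall, 42 g, lying open side down, any yaw; origin at the centre of its open lower edge, z up out of its closed top. Inside 18 mm deep and 47 mm wide, with six springy tabs 10 mm above the lower edge. Grip it by the ribbed side, fingertips some 5 mm above the lower edge, with 40 N or more lest it slip when pressed
- cap_top (a point): centre of the cap's flat closed top, 24 mm above the cap's origin
- jar_a: one of two like open jars: clear glass, body 60 mm across, 95 mm tall, 0.25 kg, loose on the table; origin at the centre of its underside, z up. Neck 40 mm across, mouth 34 mm inside; a 44 mm snap bead rings the neck 4 to 5.5 mm below the rim, with a tapered lead-in from the rim. Holds either the nutmeg or the cinnamon
- jar_a_mouth (a point): centre of jar_a's rim, 95 mm above its underside. The cap's tabs meet the lead-in with the cap's lower edge about 9 mm below the rim; the push rises to about 7 to 15 N some 13 mm below, then drops at once (the click); fully home the lower edge is 18 mm below the rim and the cap's top 6 mm above it, its inside resting hard on the rim
- jar_b: the other open jar, in every way like jar_a
- jar_b_mouth (a point): centre of jar_b's rim, 95 mm above its underside; takes the cap just as jar_a does
- nutmeg: a whole brown nutmeg, egg-shaped, 28 by 24 mm, lying on the floor (5 mm thick) of one of the two open jars, within 20 mm of that jar's axis; origin at its underside when first laid
- cinnamon: a brown cinnamon stick 140 mm long, 10 mm thick, leaning in the other open jar and standing about 40 mm out of its mouth; origin near its jar's axis, about on the jar's floor
- table: the white kitchen table; its top is at height 0, and carries everything
- capped_jar_1: bystander: a like jar, full, with its cap on, 101 mm tall; origin under its centre
- capped_jar_2: bystander: another full capped jar, 101 mm tall; origin under its centre
- pinch_bowl: bystander: terracotta bowl, 84 mm across, 36 mm tall; origin under its centre
- spoon: bystander: steel measuring spoon 150 mm long lying along its own x; origin under its middle
- mug: bystander: white mug, 76 mm across, 82 mm tall, handle on its own +y side; origin under its centre
- pepper_mill: bystander: wooden pepper mill, 56 mm across, 161 mm tall; origin under its centre
- grater: bystander: flat nutmeg grater, 200 mm long, 45 mm wide, 20 mm tall, lying along its own x; origin near its middle
Things that resemble listed ones, but are neither listed nor needed, are in the scene too. Of the things shaped like the cap, the black one is meant.

How it is judged:
By the outcome, as a careful person would: the job done as asked, in the order asked, and still so for the second after the job is handed in, while the arm keeps its last pose, push and grip.
It also fails if it takes over 51 s, if anything falls off the work surface, if the arm or the gripper's body presses on something with over 40 N, if the wrist force passes 120 N, or if a joint passes its speed limit or range.

ROBOT

A 6-joint arm with a two-finger parallel gripper is mounted at the origin on the work surface. World frame = base frame: x ahead of the robot, y to its left, z up, the work surface at z = 0. Lengths are in m, angles in rad, forces in N, time in s.
With the tool pointing down it reaches from about 0.325 to 0.9 m from the base axis. Payload 6.1 kg.
Tool frame: the origin (TCP) lies midway between the tips of the shut fingers; the grasp point (between the pads) lies 19 mm behind it; y points along the fingers, z is the direction in which the jaws open and shut, and the axes are right-handed (so a half turn about y gives the same grasp; the last joint's range is limited). The gripper opens to 85 mm and grips with 20 to 120 N. Pads are 22 mm wide; open, the fingers measure 114 mm over their backs; the gripper's body (76 mm by 85 mm) begins 54 mm behind the grasp point. The pads swing forward as they close: fully open they stand 13 mm farther back than shut.
Start: joints at [1.018, 0.22, 1.526, -0, 1.395, -0.126], TCP at [0.259, 0.569, 0.231] pointing down, gripper open.
Joint ranges: [-2.98, 2.98], [-0.91, 2.08], [0.09, 2.57], [-1.24, 4.39], [0.2, 2.65], [-2.68, 2.68]. Speed limits (rad/s): [2.57, 2.57, 3.01, 3.14, 3.14, 3.14].

INTERFACE

Orientations are given as a unit quaternion [x, y, z, w].
In Python, from plant import r, get_image, order gives the robot as it stands.
- The arm moves only by the shell command python3 -m pendant 'ROWS'. ROWS is JSON, one flat list of numbers, 7 for each row, row after row: the shift along the tool's x, y, z each as a share of 2 cm, from -1 to 1, then the turn, a rotation vector about the tool's x, y, z each as a share of 6 degrees, from -1 to 1, then the closure, from -1 (fully open) to 1 (shut). In form: [x, y, z, rx, ry, rz, jaw, x, y, z, rx, ry, rz, jaw, ...]. A call has 1 to 20 rows; each row shifts and turns the commanded pose from where the row before left it, along the tool's axes as they then stand; what a row does not reach is not made up. A row lasts 1/12 s, in which the tool goes at most 41.7 mm and 7.16 degrees, less where a joint would pass 70% of its speed; a pose out of reach is approached as far as the arm can. A call with a number of a shift or a turn outside -1 to 1 is refused whole. A call with a gripper value outside its range is refused whole. The fingers move at their own pace and stop on an object; the grip force is fixed at half the most. Time passes only in rows, so rows that do not move let the fingers close. It gives the time, the measured TCP pose, the force and the opening at its end, in the units of the state.
- r.state(): the state, without advancing time (a new reading comes with each control period).
- get_image(name): name is "scene" or "top" or "wrist"; returns a dict with "pixels" (400x640x3 uint8, blue, green, red), "depth" (400x640 float32, m along the optical axis (not along the pixel's ray), 0 where there is no reading), "mtx" (3x3 intrinsics, pixels), "k1" (the pictures are not rectified: a ray, as slopes to the right and down, at radius r is drawn at 1 + k1 r^2 times it, then the intrinsics apply), "R" (3x3) and "t" (3): a world point X has camera coordinates R X + t. Camera axes: x right, y down, z forward; pixel columns grow to the right and rows downward; lengths in m; the calibration is good to about 2 mm. A picture is of the moment at which its call begins.
- order.sign_off(): hands the job in, once; it reports no verdict.
The state is a dict: "time_s": time; "q": joint angles; "dq": joint speeds; "tau": joint torques, N m; "tool_pos": TCP position; "orientation": TCP orientation; "wrist_force": force on the tool from outside, world axes, zero at the start; "moment": the same for the moment, N m; "width": finger opening in m.
Only numpy, scipy, OpenCV 4.12 (cv2) and the standard library are available. Lean on these libraries where they do the work, as an engineer would, in place of code of your own. Each camera call takes 0.05 s, during which the arm holds its last target. There are 200 camera calls.

## Working session

There is one attempt and no reset: what is moved stays moved. The work goes in short steps, Python scripts to look and compute and a shell command to move; the robot and the scene stay as the last step left them, time stands still between calls to the robot, and variables do not carry over. Pictures are saved under pics/ and viewed, about 8 in all and at most 12, crops included, and the job is handed in when it is done.

```bash
mkdir -p pics; ls; python3 - <<'E'
from plant import r,get_image
import cv2,numpy as np
print(r.state())
for n in ("top","scene"):
    d=get_image(n); cv2.imwrite(f"pics/{n}0.png",d["pixels"]); np.savez(f"pics/{n}0.npz",**d)
    print(n,d["mtx"],d["k1"],d["R"],d["t"])
E
```

```text
pics
{'time_s': 0.0, 'q': array([ 1.01789533e+00,  2.21235188e-01,  1.52763835e+00, -3.20890447e-06,
        1.39464200e+00, -1.26101216e-01]), 'dq': array([ 0.00056241,  0.00029382, -0.00033129, -0.00145165, -0.00062656,
        0.0011341 ]), 'tau': array([-1.51893761e-03, -4.96905398e+01, -3.89390695e+01, -3.96992309e-04,
        1.11434417e-02,  8.36445622e-06]), 'tool_pos': array([0.25841281, 0.56841814, 0.23017918]), 'orientation': array([ 0.69170827, -0.1499789 ,  0.14952821, -0.69042545]), 'wrist_force': array([0.03845491, 0.34005379, 0.17113171]), 'moment': array([ 0.00186569, -0.02468848,  0.00142632]), 'width': 0.0854691913640045}
top [[405.74545698   0.         316.9486448 ]
 [  0.         405.74545698 202.16137104]
 [  0.           0.           1.        ]] -0.021562627059934936 [[-0.00584082 -0.99996621 -0.00578435]
 [-0.9875384   0.00667777 -0.1572365 ]
 [ 0.15726982  0.00479388 -0.98754404]] [0.00289151 0.55584277 1.20784261]
scene [[405.67414671   0.         317.81311799]
 [  0.         405.67414671 199.41103584]
 [  0.           0.           1.        ]] -0.10354127461292388 [[ 0.04704116  0.99872777  0.01816526]
 [ 0.66989989 -0.018053   -0.74223192]
 [-0.74095969  0.04708436 -0.66989686]] [-0.02584591 -0.32328329  1.50828625]
```

View pics/top0.png

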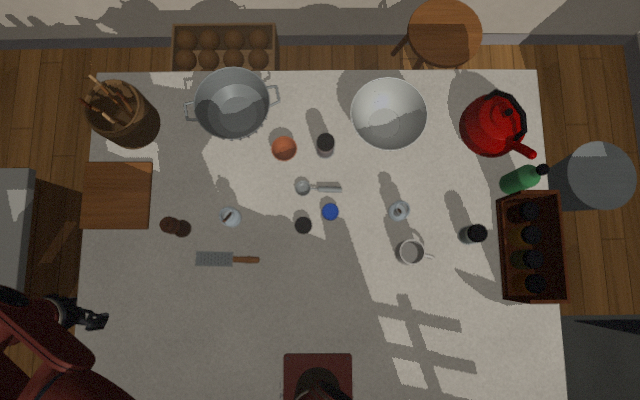

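View pics/scene0.png

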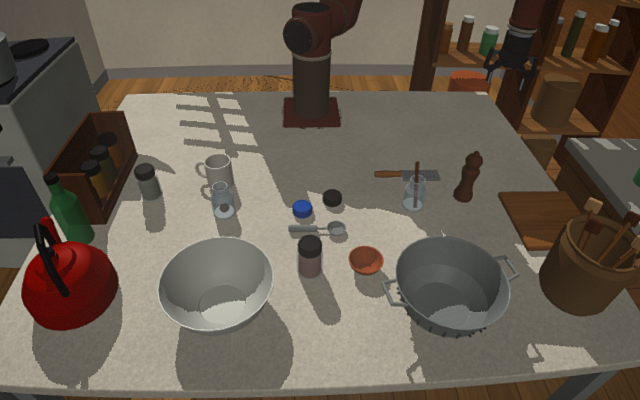

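The top view shows the black cap at about (303,225), with the blue decoy at (330,212). The cinnamon jar is at (231,217), and the nutmeg jar at (398,211) has the mug (410,252) close to it. In the scene view the cap is at (332,198), the nutmeg jar at (223,203), and the cinnamon jar with its stick at (414,190).

```bash
cat > h.py <<'E'
import numpy as np,cv2
def rays(d,uv):
    K=d["mtx"]; k1=float(d["k1"])
    return cv2.undistortPoints(np.array(uv,float).reshape(-1,1,2),K,np.array([k1,0,0,0.])).reshape(-1,2)
def onplane(d,uv,z):
    n=rays(d,uv); v=np.c_[n,np.ones(len(n))]@d["R"]; c=-d["R"].T@d["t"]
    return c+v*((z-c[2])/v[:,2])[:,None]
def proj(d,X):
    return cv2.projectPoints(np.array(X,float).reshape(-1,1,3),cv2.Rodrigues(d["R"])[0],d["t"],d["mtx"],np.array([float(d["k1"]),0,0,0.]))[0].reshape(-1,2)
def cloud(d,box):
    u0,v0,u1,v1=box; U,V=np.meshgrid(np.arange(u0,u1),np.arange(v0,v1)); z=d["depth"][v0:v1,u0:u1].ravel()
    n=rays(d,np.c_[U.ravel(),V.ravel()]); P=np.c_[n,np.ones(len(n))]*z[:,None]
    X=(P-d["t"])@d["R"]; k=z>0
    return X[k],d["pixels"][v0:v1,u0:u1].reshape(-1,3)[k]
E
python3 - <<'E'
from h import *
t=dict(np.load("pics/top0.npz")); s=dict(np.load("pics/scene0.npz"))
for nm,d,b in (("cap top",t,(288,212,318,240)),("cap scene",s,(318,185,348,212)),("jarA top",t,(380,195,420,228)),("jarA scene",s,(205,178,242,222)),("jarB top",t,(215,203,250,232)),("mug top",t,(394,235,440,270)),("blue",t,(318,200,343,222)),("cap1",t,(312,130,340,156))):
    X,c=cloud(d,b); k=(X[:,2]>.012)
    hi=X[:,2]>np.percentile(X[k,2],90)-.006
    print(nm,"n",k.sum(),"bbox mid",((X[k].min(0)+X[k].max(0))/2).round(4),"ext",np.ptp(X[k],axis=0).round(3),"top mean",X[hi].mean(0).round(4),hi.sum(), "mid",((X[hi].min(0)+X[hi].max(0))/2).round(4),np.ptp(X[hi],axis=0).round(3))
a=cv2.resize(t["pixels"][180:280,280:450],None,fx=4.5,fy=4.5,interpolation=cv2.INTER_CUBIC)
b=cv2.resize(s["pixels"][140:225,185:355],None,fx=4.5,fy=4.5,interpolation=cv2.INTER_CUBIC)
im=np.vstack([a,b]); im=cv2.resize(im,None,fx=.7,fy=.7); cv2.imwrite("pics/c1.png",np.clip(im*1.6,0,255)); print(im.shape)
E
```

```text
cap top n 231 bbox mid [0.4879 0.0452 0.0209] ext [0.05  0.053 0.016] top mean [0.4885 0.0458 0.0227] 185 mid [0.4879 0.0449 0.0241] [0.05  0.047 0.01 ]
cap scene n 241 bbox mid [0.4911 0.0409 0.0196] ext [0.054 0.053 0.015] top mean [0.4925 0.0409 0.023 ] 206 mid [0.4911 0.0409 0.023 ] [0.054 0.053 0.008]
jarA top n 310 bbox mid [ 0.5283 -0.2507  0.0551] ext [0.06  0.058 0.086] top mean [ 0.5279 -0.2518  0.0924] 73 mid [ 0.529  -0.2529  0.0926] [0.042 0.043 0.011]
jarA scene n 852 bbox mid [ 0.4835 -0.2704  0.0552] ext [0.159 0.093 0.086] top mean [ 0.5323 -0.2545  0.0936] 121 mid [ 0.5315 -0.2551  0.0924] [0.047 0.043 0.012]
jarB top n 331 bbox mid [0.5119 0.267  0.0752] ext [0.057 0.059 0.126] top mean [0.5099 0.2667 0.1004] 79 mid [0.5093 0.2679 0.114 ] [0.046 0.042 0.048]
mug top n 378 bbox mid [ 0.4016 -0.2933  0.049 ] ext [0.073 0.108 0.074] top mean [ 0.4007 -0.2774  0.0807] 122 mid [ 0.4016 -0.2779  0.0808] [0.073 0.075 0.01 ]
blue n 232 bbox mid [ 0.5306 -0.0397  0.0204] ext [0.054 0.053 0.017] top mean [ 0.5291 -0.0391  0.0227] 192 mid [ 0.5296 -0.0412  0.0239] [0.048 0.05  0.01 ]
cap1 n 375 bbox mid [ 0.7319 -0.0267  0.0599] ext [0.056 0.057 0.092] top mean [ 0.7338 -0.0256  0.0992] 221 mid [ 0.7335 -0.0249  0.1005] [0.053 0.052 0.01 ]
(582, 536, 3)[ WARN:0@0.184] global loadsave.cpp:1063 imwrite_ Unsupported depth image for selected encoder is fallbacked to CV_8U.
```

View pics/c1.png

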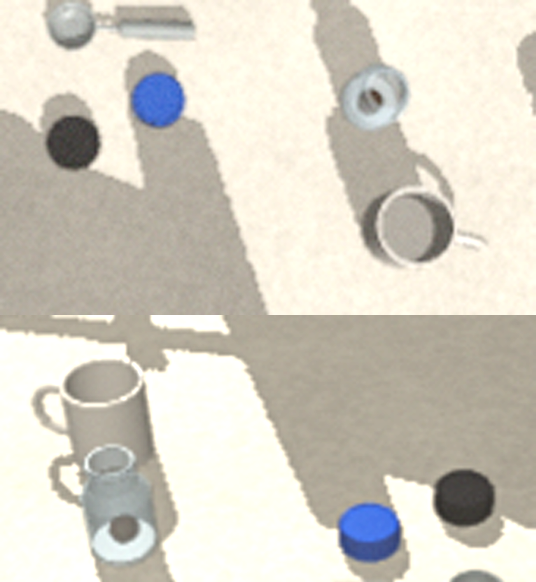

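```bash
python3 -m pendant '[0.5,0,-0.45,0,0,0,-1, 1,0,-0.9,0,0,0,-1, 1,0,-0.9,0,0,0,-1, 1,0,-0.9,0,0,0,-1, 1,0,-0.9,0,0,0,-1, 1,0,-0.9,0,0,0,-1, 1,0,-0.9,0,0,0,-1, 1,0,-0.9,0,0,0,-1, 1,0,-0.9,0,0,0,-1, 1,0,-0.9,0,0,0,-1, 1,0,-0.9,0,0,0,-1, 1,0,-0.9,0,0,0,-1, 1,0,-0.9,0,0,0,-1, 1,0,-0.9,0,0,0,-1, 1,0,-0.9,0,0,0,-1, 1,0,-0.9,0,0,0,-1, 1,0,-0.9,0,0,0,-1, 1,0,-0.9,0,0,0,-1, 1,0,-0.9,0,0,0,-1, 1,0,-0.9,0,0,0,-1]'
cat >> h.py <<'E'
from scipy.spatial.transform import Rotation
def togo(st,target):
    R=Rotation.from_quat(st["orientation"]).as_matrix()
    print("t",round(st["time_s"],2),"pos",st["tool_pos"].round(4),"F",st["wrist_force"].round(2),"w",round(st["width"],4),"axes x",R[:,0].round(3),"y",R[:,1].round(3),"z",R[:,2].round(3))
    print("to go, in 2cm units",((R.T@(np.array(target)-st["tool_pos"]))/.02).round(3))
E
python3 - <<'E'
from h import *
from plant import r,get_image
togo(r.state(),[.49,.043,.13])
E
```

```text
time_s: 1.77
tool_pos: [0.4682, 0.086, 0.231]
orientation: [0.691, -0.15, 0.15, -0.691]
wrist_force: [0.6, 1.0, -0.2]
width: 0.0854
t 1.77 pos [0.4682 0.086  0.231 ] F [ 0.61  1.03 -0.25] w 0.0854 axes x [ 0.91  -0.414 -0.   ] y [-0. -0. -1.] z [ 0.414  0.91  -0.   ]
to go, in 2cm units [ 1.886  5.052 -1.504]
```

```bash
python3 -m pendant '[0.6,0.5,-0.5,0,0,0,-1, 0.6,1,-0.5,0,0,0,-1, 0.6,1,-0.5,0,0,0,-1, 0.1,1,0,0,0,0,-1, 0,1,0,0,0,0,-1, 0,0.5,0,0,0,0,-1, 0,0,0,0,0,0,-1, 0,0,0,0,0,0,-1, 0,0,0,0,0,0,-1]'
python3 - <<'E'
from h import *
from plant import r,get_image
togo(r.state(),[.49,.043,.002])
d=get_image("wrist"); cv2.imwrite("pics/w1.png",d["pixels"]); np.savez("pics/w1.npz",**d)
print(d["R"],d["t"], -d["R"].T@d["t"])
g=d["pixels"].max(2)
print(proj(d,[[.49,.043,.024],[.531,-.04,.024]]).round(1))
X,c=cloud(d,(0,0,640,400)); k=(X[:,2]>.019)&(X[:,2]<.03)&(np.hypot(X[:,0]-.49,X[:,1]-.043)<.045)&(c.max(1)<60)
print(k.sum(),X[k].mean(0),X[k].min(0),X[k].max(0))
E
```

```text
time_s: 2.52
tool_pos: [0.4913, 0.0449, 0.1326]
orientation: [-0.691, 0.149, -0.15, 0.691]
wrist_force: [0.5, 0.1, -0.4]
width: 0.0855
t 2.52 pos [0.4913 0.0449 0.1326] F [ 0.54  0.07 -0.39] w 0.0855 axes x [ 0.91  -0.414  0.002] y [ 0.002 -0.    -1.   ] z [0.414 0.91  0.001]
to go, in 2cm units [-0.03   6.529 -0.117]
[[ 4.12960777e-01  9.10748582e-01  6.45623608e-04]
 [ 8.69412423e-01 -3.94428666e-01  2.97570270e-01]
 [ 2.71266354e-01 -1.22323537e-01 -9.54699700e-01]] [-0.24514724 -0.41989807  0.15903228] [0.42316068 0.07710105 0.27693552]
[[318.  197. ]
 [249.7 277.4]]
3357 [0.48980545 0.04480647 0.02419662] [0.46399515 0.0184383  0.01906268] [0.51746878 0.07073006 0.02709616]
```

View pics/w1.png

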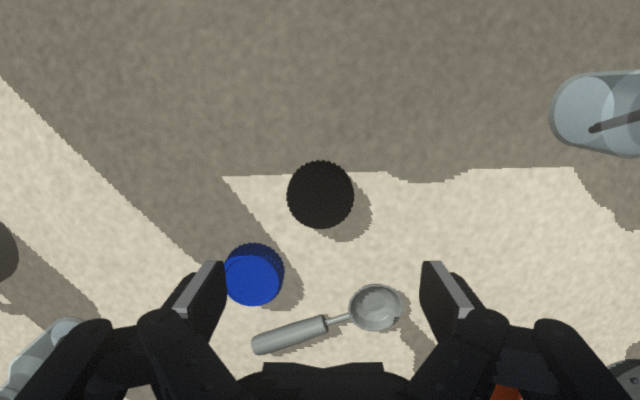

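The wrist view shows the black cap at (320,195) and the blue decoy at (254,275). The gripper is already centred on the cap at (0.490, 0.0447), so I go straight down.

```bash
python3 -m pendant '[0,0.6,0,0,0,0,-1, 0,0.8,0,0,0,0,-1, 0,0.8,0,0,0,0,-1, 0,0.8,0,0,0,0,-1, 0,0.8,0,0,0,0,-1, 0,0.8,0,0,0,0,-1, 0,0.7,0,0,0,0,-1, 0,0.5,0,0,0,0,-1, 0,0.3,0,0,0,0,-1, 0,0.2,0,0,0,0,-1, 0,0.1,0,0,0,0,-1, 0,0,0,0,0,0,-1, 0,0,0,0,0,0,-1]'
python3 - <<'E'
from h import *
from plant import r
togo(r.state(),[.4903,.0447,.002])
E
```

```text
time_s: 3.65
tool_pos: [0.4912, 0.0449, 0.0039]
orientation: [-0.691, 0.149, -0.15, 0.691]
wrist_force: [-0.0, -0.4, -0.2]
width: 0.0852
t 3.65 pos [0.4912 0.0449 0.0039] F [-0.04 -0.39 -0.25] w 0.0852 axes x [ 0.91  -0.414  0.001] y [ 0.001 -0.    -1.   ] z [0.414 0.91  0.   ]
to go, in 2cm units [-0.037  0.093 -0.028]
```

```bash
python3 -m pendant '[-0.03,0.15,-0.03,0,0,0,-1, 0,0,0,0,0,0,1, 0,0,0,0,0,0,1, 0,0,0,0,0,0,1, 0,0,0,0,0,0,1, 0,0,0,0,0,0,1, 0,0,0,0,0,0,1, 0,0,0,0,0,0,1, 0,0,0,0,0,0,1]'
python3 - <<'E'
from h import *
from plant import r,get_image
togo(r.state(),[.4903,.0447,.002])
d=get_image("wrist"); cv2.imwrite("pics/w2.png",d["pixels"]); np.savez("pics/w2.npz",**d)
E
```

```text
time_s: 4.4
tool_pos: [0.4904, 0.0446, 0.001]
orientation: [-0.691, 0.149, -0.15, 0.691]
wrist_force: [-0.6, 0.8, 5.4]
width: 0.052
t 4.4 pos [0.4904 0.0446 0.001 ] F [-0.63  0.8   5.38] w 0.052 axes x [ 0.91  -0.414  0.001] y [ 0.001 -0.    -1.   ] z [0.414 0.91  0.   ]
to go, in 2cm units [-0.007 -0.049  0.003]
```

View pics/w2.png

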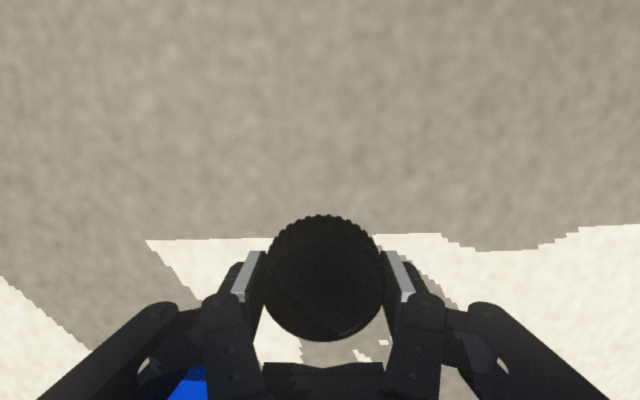

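The cap is held between the pads, centred at about (325,280). I lift it and pass the nutmeg jar by 75 mm, so the wrist camera sits over its mouth.

```bash
python3 -m pendant '[0,-0.4,0,0,0,0,1, 0,-0.8,0,0,0,0,1, 0,-1,0,0,0,0,1, 0,-1,0,0,0,0,1, 0.3,-1,-0.3,0,0,0,1, 0.8,-1,-0.9,0,0,0,1, 0.9,-1,-1,0,0,0,1, 0.9,-1,-1,0,0,0,1, 0.9,-0.8,-1,0,0,0,1, 0.9,0,-1,0,0,0,1, 0.9,0,-1,0,0,0,1, 0.9,0,-1,0,0,0,1, 0.9,0,-1,0,0,0,1, 0.9,0,-1,0,0,0,1, 0.9,0,-1,0,0,0,1, 0.9,0,-1,0,0,0,1, 0.9,0,-1,0,0,0,1, 0.9,0,-0.5,0,0,0,1, 0.75,0,0,0,0,0,1]'
python3 -m pendant '[0,0,0,0,0,0,1, 0,0,0,0,0,0,1, 0,0,0,0,0,0,1]'
python3 - <<'E'
from h import *
from plant import r,get_image
togo(r.state(),[.53,-.2535,.12])
d=get_image("wrist"); cv2.imwrite("pics/w3.png",d["pixels"]); np.savez("pics/w3.npz",**d)
print(proj(d,[[.53,-.2535,.095],[.53,-.2535,0.005]]).round(1))
X,c=cloud(d,(0,0,640,400)); k=(X[:,2]>.085)&(X[:,2]<.1)&(np.hypot(X[:,0]-.53,X[:,1]+.2535)<.04)
print(k.sum(),X[k].mean(0),X[k].min(0),X[k].max(0))
E
```

```text
time_s: 6.03
tool_pos: [0.6146, -0.2943, 0.1604]
orientation: [0.691, -0.151, 0.151, -0.691]
wrist_force: [-0.5, 0.4, -0.8]
width: 0.0519
time_s: 6.28
tool_pos: [0.6143, -0.2905, 0.16]
orientation: [-0.691, 0.15, -0.149, 0.691]
wrist_force: [-0.7, -0.0, -0.4]
width: 0.052
t 6.28 pos [ 0.6143 -0.2905  0.16  ] F [-0.67 -0.02 -0.44] w 0.052 axes x [ 0.911 -0.413 -0.001] y [-0.001  0.001 -1.   ] z [0.413 0.911 0.   ]
to go, in 2cm units [-4.6    2.005 -0.06 ]
[[318.6  68.8]
 [319.8  77.9]]
1986 [ 0.53112144 -0.25320232  0.09537556] [ 0.50996034 -0.27591586  0.08509501] [ 0.55387613 -0.23176852  0.09879833]
```

View pics/w3.png

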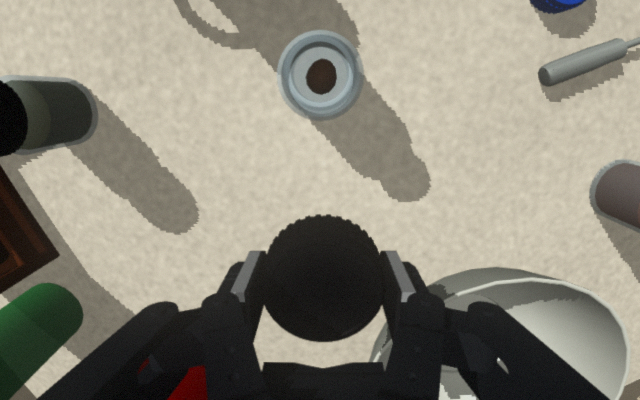

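The wrist view shows the nutmeg inside the open jar at (320,75), so this is the right jar. The cap is held level at (323,278). Next I measure the cap and the rim with the same camera so that calibration errors cancel.

```bash
python3 - <<'E'
from h import *
from plant import r
from scipy.optimize import least_squares
d=dict(np.load("pics/w3.npz"))
st=r.state(); p=st["tool_pos"]
R=Rotation.from_quat(st["orientation"]).as_matrix()
X,c=cloud(d,(240,200,410,360)); L=(X-p)@R
k=(np.abs(L[:,0])<.035)&(np.abs(L[:,2])<.0245)&(L[:,1]<-.012)&(L[:,1]>-.035)
print("cap n",k.sum(),"tool-y hist",np.histogram(L[k,1],8)[0],np.histogram(L[k,1],8)[1].round(4))
m=k&(np.abs(L[:,1]-np.median(L[k,1]))<.004); A=np.c_[L[m][:,[0,2]],np.ones(m.sum())]
print("top y",np.median(L[m,1]),"tilt",np.linalg.lstsq(A,L[m,1],rcond=None)[0].round(4),"x range",np.percentile(L[m,0],[.5,99.5]).round(4))
# rim: jar bead edges, height slice
X,c=cloud(d,(260,15,380,140)); k=(X[:,2]>.088)&(np.hypot(X[:,0]-.53,X[:,1]+.2535)<.03)
Y=X[k]; q=np.median(Y,0)
for lo,hi in ((.088,.093),(.093,.1)):
    s=Y[(Y[:,2]>lo)&(Y[:,2]<hi)]
    f=least_squares(lambda v:np.hypot(s[:,0]-v[0],s[:,1]-v[1])-v[2],[.53,-.2535,.02],loss="soft_l1",f_scale=.001)
    print("rim",lo,len(s),f.x.round(4))
# outer glass silhouette circle of image
g=cv2.cvtColor(d["pixels"],cv2.COLOR_BGR2GRAY)[15:140,255:385]
print(cv2.HoughCircles(cv2.resize(g,None,fx=3,fy=3),cv2.HOUGH_GRADIENT,1.2,30,param1=80,param2=30,minRadius=50,maxRadius=150))
E
```

```text
cap n 11545 tool-y hist [   3    2    4 4632 5915  475  281  233] [-0.0344 -0.0316 -0.0288 -0.026  -0.0232 -0.0204 -0.0176 -0.0148 -0.012 ]
top y -0.023085008293293106 tilt [-0.0138 -0.0003 -0.0231] x range [-0.0243  0.025 ]
rim 0.088 181 [ 0.5343 -0.2542  0.0189]
rim 0.093 1737 [ 0.5323 -0.2539  0.0192]
[[[204.6      181.8      126.44    ]
  [174.6      191.40001  118.520004]
  [184.20001  156.6      109.520004]
  [225.00002  213.00002  129.20001 ]
  [190.20001  221.40001  125.48    ]
  [214.20001  153.        87.8     ]]]
```

```bash
python3 - <<'E'
from h import *
d=dict(np.load("pics/w3.npz"))
th=np.linspace(0,2*np.pi,60); out=[]
for cx,cy in ((.5323,-.2539),(.5303,-.2532)):
    im=cv2.resize(d["pixels"][20:130,265:375],None,fx=3.5,fy=3.5,interpolation=cv2.INTER_CUBIC)
    for rr,z,col in ((.020,.095,(0,0,255)),(.017,.095,(0,255,0)),(.030,.07,(255,0,0))):
        uv=(proj(d,np.c_[cx+rr*np.cos(th),cy+rr*np.sin(th),0*th+z])-[265,20]+.5)*3.5
        for u in uv.astype(int): cv2.circle(im,tuple(u),1,col,-1)
    out.append(im)
cv2.imwrite("pics/ov.png",np.hstack(out))
E
```

```text
(no output)
```

View pics/ov.png

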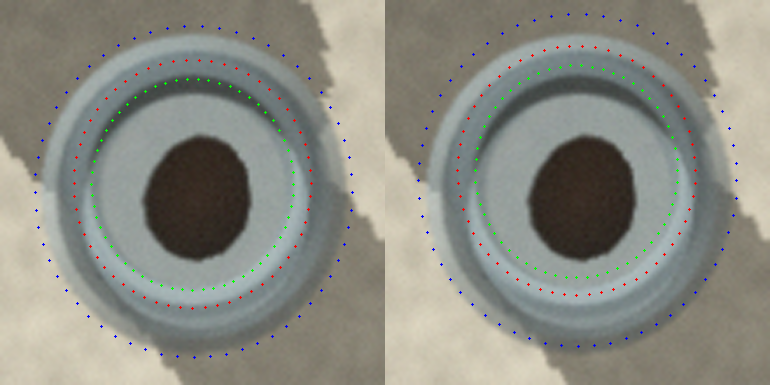

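The left overlay, for rim centre (0.5323, -0.2539), matches the mouth edge. I use that.

```bash
python3 -m pendant '[-0.4,0,0,0,0,0,1, -0.8,0,0,0,0,0,1, -1,0,0,0,0,0,1, -1,0,0,0,0,0,1, -0.8,0.2,0,0,0,0,1, -0.4,0.4,0,0,0,0,1, -0.1,0.6,-0.02,0,0,0,1, 0,0.6,0,0,0,0,1, 0,0.4,0,0,0,0,1, 0,0.2,0,0,0,0,1, 0,0,0,0,0,0,1, 0,0,0,0,0,0,1, 0,0,0,0,0,0,1, 0,0,0,0,0,0,1]'
python3 - <<'E'
from h import *
from plant import r,get_image
togo(r.state(),[.5321,-.2538,.096])
for n in ("scene","top"):
    d=get_image(n); np.savez(f"pics/{n}1.npz",**d)
    uv=proj(d,[[.532,-.254,.1]])[0].astype(int); w=45
    cv2.imwrite(f"pics/{n}1c.png",cv2.resize(d["pixels"][uv[1]-w:uv[1]+w,uv[0]-w:uv[0]+w],(380,380),interpolation=cv2.INTER_CUBIC))
cv2.imwrite("pics/c2.png",np.clip(np.hstack([cv2.imread("pics/scene1c.png"),cv2.imread("pics/top1c.png")]).astype(float)*1.6,0,255).astype(np.uint8))
E
```

```text
time_s: 7.5
tool_pos: [0.5335, -0.2548, 0.1129]
orientation: [0.691, -0.149, 0.15, -0.691]
wrist_force: [-0.7, -0.4, 0.1]
width: 0.0518
t 7.5 pos [ 0.5335 -0.2548  0.1129] F [-0.67 -0.38  0.08] w 0.0518 axes x [ 0.91  -0.414  0.001] y [ 0.001 -0.001 -1.   ] z [ 0.414  0.91  -0.   ]
to go, in 2cm units [-0.084  0.843  0.017]
```

View pics/c2.png

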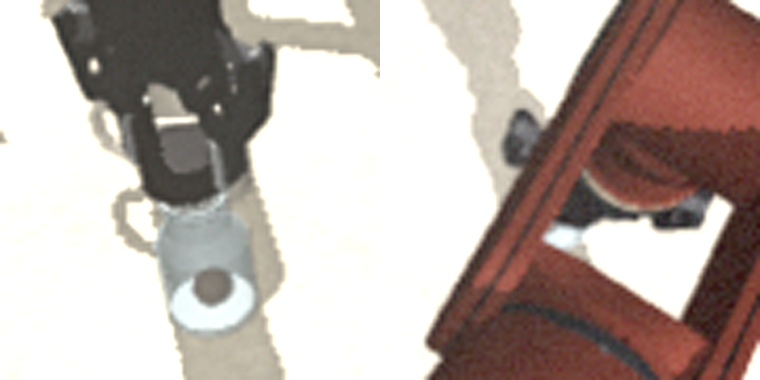

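```bash
python3 -m pendant '[-0.085,0,0.015,0,0,0,1, 0,0.2,0,0,0,0,1, 0,0.2,0,0,0,0,1, 0,0.15,0,0,0,0,1, 0,0.1,0,0,0,0,1, 0,0.1,0,0,0,0,1, 0,0.1,0,0,0,0,1, 0,0.1,0,0,0,0,1, 0,0,0,0,0,0,1, 0,0,0,0,0,0,1, 0,0,0,0,0,0,1]'
python3 - <<'E'
from h import *
from plant import r,get_image
togo(r.state(),[.5321,-.2538,.078])
d=get_image("scene"); np.savez("pics/s2.npz",**d)
# jar base/neck columns vs prediction from cloud and glass silhouette
print(proj(d,[[.532,-.254,0],[.532,-.254,.07],[.532,-.254,.095],[.532,-.254,.112]]).round(1))
X,c=cloud(d,(205,170,245,222)); k=(X[:,2]>.02)&(X[:,2]<.07)&(np.hypot(X[:,0]-.532,X[:,1]+.254)<.04)
print("jar body",k.sum(),((X[k].min(0)+X[k].max(0))/2).round(4),np.ptp(X[k],axis=0).round(3))
E
```

```text
time_s: 8.52
tool_pos: [0.5316, -0.2535, 0.0934]
orientation: [0.691, -0.15, 0.15, -0.691]
wrist_force: [0.5, -0.4, 0.2]
width: 0.052
t 8.52 pos [ 0.5316 -0.2535  0.0934] F [ 0.53 -0.44  0.16] w 0.052 axes x [ 0.91  -0.414  0.   ] y [ 0. -0. -1.] z [ 0.414  0.91  -0.   ]
to go, in 2cm units [ 0.031  0.771 -0.003]
[[224.7 213.2]
 [221.  194. ]
 [219.7 186.7]
 [218.7 181.6]]
jar body 387 [ 0.5397 -0.2542  0.0449] [0.051 0.06  0.05 ]
```

```bash
python3 -m pendant '[0.02,0.1,0,0,0,0,1, 0,0.1,0,0,0,0,1, 0,0.1,0,0,0,0,1, 0,0,0,0,0,0,1, 0,0,0,0,0,0,1]'
python3 -m pendant '[0,0.05,0,0,0,0,1, 0,0.05,0,0,0,0,1, 0,0,0,0,0,0,1]'
python3 -m pendant '[0,0.05,0,0,0,0,1, 0,0.05,0,0,0,0,1, 0,0,0,0,0,0,1]'
python3 -m pendant '[0,0.05,0,0,0,0,1, 0,0,0,0,0,0,1]'
```

```text
time_s: 8.98
tool_pos: [0.5317, -0.2537, 0.0873]
orientation: [0.691, -0.15, 0.15, -0.691]
wrist_force: [-1.0, -0.0, 1.9]
width: 0.0518
time_s: 9.23
tool_pos: [0.5321, -0.2539, 0.0858]
orientation: [0.691, -0.15, 0.15, -0.691]
wrist_force: [-2.4, 0.2, 4.3]
width: 0.0517
time_s: 9.48
tool_pos: [0.5324, -0.2542, 0.0846]
orientation: [0.691, -0.149, 0.15, -0.691]
wrist_force: [-3.4, 0.9, 8.1]
width: 0.0519
time_s: 9.65
tool_pos: [0.5323, -0.2538, 0.0827]
orientation: [0.691, -0.149, 0.15, -0.691]
wrist_force: [-0.5, 0.3, 1.6]
width: 0.0516
```

The force rose to about 8 N and fell to 1.6 N at TCP z = 0.0827, which is the click. I continue until it is seated and then press.

```bash
python3 -m pendant '[0,0.08,0,0,0,0,1, 0,0.08,0,0,0,0,1, 0,0,0,0,0,0,1]'
python3 -m pendant '[0,0.05,0,0,0,0,1, 0,0,0,0,0,0,1, 0,0,0,0,0,0,1]'
python3 -m pendant '[0,0.05,0,0,0,0,1, 0,0,0,0,0,0,1, 0,0,0,0,0,0,1]'
```

```text
time_s: 9.9
tool_pos: [0.5315, -0.2537, 0.0788]
orientation: [0.691, -0.15, 0.149, -0.691]
wrist_force: [-1.8, -0.0, 2.8]
width: 0.0519
time_s: 10.15
tool_pos: [0.5318, -0.2539, 0.0788]
orientation: [0.691, -0.15, 0.15, -0.691]
wrist_force: [-4.7, 0.5, 7.6]
width: 0.0519
time_s: 10.4
tool_pos: [0.5322, -0.2541, 0.0788]
orientation: [0.691, -0.149, 0.15, -0.691]
wrist_force: [-5.0, 1.0, 13.2]
width: 0.0517
```

```bash
python3 -m pendant '[-0.04,0.05,0,0,0,0,1, 0,0.05,0,0,0,0,1, 0,0,0,0,0,0,1]'
python3 -m pendant '[0,0.05,0,0,0,0,1, 0,0,0,0,0,0,1, 0,0,0,0,0,0,1]'
```

```text
time_s: 10.65
tool_pos: [0.5324, -0.2544, 0.0788]
orientation: [0.692, -0.149, 0.151, -0.691]
wrist_force: [-7.4, 2.3, 21.7]
width: 0.0518
time_s: 10.9
tool_pos: [0.5328, -0.2546, 0.0788]
orientation: [0.692, -0.148, 0.151, -0.69]
wrist_force: [-8.4, 2.7, 28.1]
width: 0.052
```

```bash
python3 -m pendant '[-0.06,0.04,0.01,0,0,0,1, 0,0,0,0,0,0,1, 0,0,0,0,0,0,1, 0,0,0,0,0,0,1]'
python3 -m pendant '[0,0,0,0,0,0,1, 0,0,0,0,0,0,1, 0,0,0,0,0,0,1, 0,0,0,0,0,0,1, 0,0,0,0,0,0,1, 0,0,0,0,0,0,1]'
python3 - <<'E'
from h import *
from plant import r,get_image
togo(r.state(),[.5321,-.2538,.078])
d=get_image("wrist"); e=get_image("scene")
np.savez("pics/w4.npz",**d); np.savez("pics/s4.npz",**e)
uv=proj(e,[[.532,-.254,.06]])[0].astype(int); w=45
cv2.imwrite("pics/c3.png",np.hstack([cv2.resize(d["pixels"],(480,300)),cv2.resize(e["pixels"][uv[1]-w:uv[1]+w,uv[0]-w:uv[0]+w],(300,300),interpolation=cv2.INTER_CUBIC)]))
# cap top height
st=r.state(); X,c=cloud(d,(240,200,410,360)); k=(np.hypot(X[:,0]-.532,X[:,1]+.254)<.022)&(X[:,2]>.08)&(X[:,2]<.12)
print("cap top z",np.median(X[k,2]),k.sum(), "tilt",np.linalg.lstsq(np.c_[X[k,:2]-[.532,-.254],np.ones(k.sum())],X[k,2],rcond=None)[0].round(4))
E
```

```text
time_s: 11.23
tool_pos: [0.5322, -0.2543, 0.0786]
orientation: [0.692, -0.148, 0.151, -0.69]
wrist_force: [-8.7, 4.2, 29.9]
width: 0.0516
time_s: 11.73
tool_pos: [0.5323, -0.2543, 0.0786]
orientation: [0.692, -0.148, 0.151, -0.69]
wrist_force: [-8.7, 2.6, 30.1]
width: 0.0517
t 11.73 pos [ 0.5323 -0.2543  0.0786] F [-8.67  2.64 30.1 ] w 0.0517 axes x [ 0.91  -0.414  0.005] y [ 0.004 -0.004 -1.   ] z [ 0.414  0.91  -0.001]
to go, in 2cm units [-0.018  0.032  0.02 ]
cap top z 0.10203627862882786 7606 tilt [-0.0196  0.003   0.102 ]
```

View pics/c3.png

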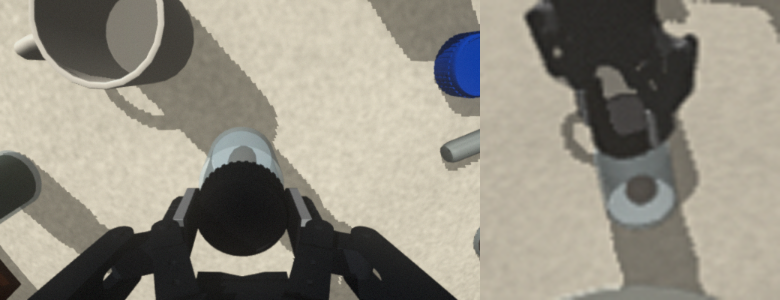

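```bash
python3 - <<'E'
from plant import r,order
print(order.sign_off()); s=r.state(); print(s["time_s"],s["wrist_force"],s["tool_pos"],s["width"])
E
```

```text
the job is handed in; nothing more can be done
None
the job is handed in; nothing more can be done
```

The black cap is clicked onto the nutmeg jar, and I handed the job in with the gripper still holding it down at about 30 N. I signed off at about 11.8 s of the 51 s allowed.

- **Click:** the push rose to about 8 N, then dropped to 1.6 N with the cap's lower edge some 13 mm below the rim.
- **Seated:** the cap then hit a hard stop, with the tool height unchanged (to 0.2 mm) as the push rose from 3 to 30 N. The cap top measured 102 mm high against 101 mm expected.
- **Jar and bystanders:** the last pictures show the jar upright where it stood with the nutmeg inside. The mug, blue cap and spoon handle look untouched where they are in view. I did not measure the other things again after the move.
- **Small disagreements:**
  - The top camera put the jar rim about 3–4 mm from the wrist camera's estimate. I used the wrist camera's, and the cap went on there.
  - A sideways force of about 9 N remained while pressing, and two small sideways shifts did not reduce it.
  - The cap top reads about 1° tilted. It read about 0.8° while held in the air, so most of that is probably calibration.

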